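# Nudge the slide carrier onto its locating pins

### The arm

A 6-joint arm with a two-finger parallel gripper is mounted at the origin on a cart in front of the work surface, level with it; the furniture and walls round the work are solid. World frame = base frame: x ahead of the robot, y to its left, z up, the work surface at z = 0. Lengths are in m, angles in degrees, forces in N, time in s.
With the tool pointing down it reaches from about 0.35 to 0.95 m from the base axis. Payload 17.4 kg.
Tool frame: the origin (TCP) lies at the centre of the arm's flange, where the gripper is bolted on; the fingertips stand 186 mm ahead of it and the grasp point (between the pads) lies 167 mm ahead of it; z points along the fingers, x is the direction in which the jaws open and shut, and the axes are right-handed (so a half turn about z gives the same grasp; the last joint's range is limited). The gripper opens to 93 mm and grips with 3 to 60 N. Pads are 15 mm wide; open, the fingers measure 128 mm over their backs; the gripper's body (75 mm by 188 mm) begins 65 mm behind the grasp point.
Start: joints at [-68.342, 6.646, 82.598, -0, 90.757, -2.166], TCP at [0.273, -0.617, 0.405] pointing down, gripper open.
Joint ranges: [-162.19, 162.19], [-47.58, 125.68], [4.15, 143.07], [-65.23, 245.23], [0.69, 171.88], [-170.13, 170.13]. Speed limits (degrees/s): [108.29, 108.29, 127.2, 180, 180, 180].

### API

Orientations are given as a 3x3 rotation matrix whose columns are the frame's x, y, z axes.
In Python, from workcell import ctrl, grab_frame, workorder, spot_in, tip_of gives the robot as it stands.
- The arm moves only by the shell command python3 -m pendant 'ROWS'. ROWS is JSON, a list of rows, each a list of 5 numbers: the gripper's target within -1 to 1 (shut at 1, half-way at 0, fully open at -1), then the shift along the tool's x, y, z in mm, then the turn about the tool's z in degrees. A call has 1 to 12 rows; each row shifts and turns the commanded pose from where the row before left it, along the tool's axes as they then stand; what a row does not reach is not made up. A row lasts 1/8 s, in which the tool goes at most 62.5 mm and 10.7 degrees, less where a joint would pass 70% of its speed; a pose out of reach is approached as far as the arm can. A call with a gripper value outside its range is refused whole. The fingers move at their own pace and stop on an object; the grip force is fixed at half the most. Time passes only in rows, so rows that do not move let the fingers close. It gives the time, the measured TCP pose, the force and the opening at its end, in the units of the state.
- ctrl.get_obs(): the state, without advancing time (a new reading comes with each control period).
- grab_frame(name): name is "scene" or "top" or "wrist"; returns a dict with "pixels" (384x512x3 uint8, blue, green, red), "range_z" (384x512 float32, m along the optical axis (not along the pixel's ray), 0 where there is no reading), "fx", "fy", "cx", "cy" (pixels), "T" (4x4, takes a point from camera to world coordinates). Camera axes: x right, y down, z forward; pixel columns grow to the right and rows downward; lengths in m; the calibration is good to about 2 mm. A picture is of the moment at which its call begins.
- workorder.job_done(): hands the job in, once; it reports no verdict.
Trained networks look in a picture, given as the dict that the camera call returned (one of the last four; its "shot" number tells which), for a name from the list of things; names that differ only in an ending like _2 or _b are one class to them, and where a whole thing is asked for, a point or a joint stands for the part that bears it (a point fixed in the world has none). Each returns a list of dicts, best first, with "p" (0 to 1); they miss things now and then, are a little off and sometimes report something else, mostly with a low value. They report only what shows in the picture. A call takes as long as a camera call. They do not tell look-alikes from the thing itself.
- spot_in(thing, picture): "centre" ([column, row] in pixels, amid what is visible of it).
- tip_of(thing, picture): "centre" ([column, row] in pixels: a listed point, or the origin of a listed thing).
The state is a dict: "time": time; "q": joint angles; "dq": joint speeds; "joint_efforts": joint torques, N m; "tcp_pos": TCP position; "orientation": TCP orientation; "force": force on the tool from outside, world axes, zero at the start; "ft_torque": the same for the moment, N m; "width": finger opening in m.
Only numpy, scipy, OpenCV 4.12 (cv2) and the standard library are available. Lean on these libraries where they do the work, as an engineer would, in place of code of your own. Each camera call takes 0.05 s, during which the arm holds its last target.

### The job

The metal slide-carrier plate lies askew on the low dark grey stage, its far half propped up on the stage's two locating pins. Push it sideways with the fingertips, letting the rail on the left of the stage guide it, until both of its holes drop over the two pins and it lies flat on the deck. Only push it, never pick it up or tip it, and leave everything else where it is.

Things in the scene. Friction and masses are not known exactly. Their poses are not given: they have to be found in the camera images.
- stage: low dark grey locating stage, fixed to the bench, may be turned. Origin on the bench top straight below the midpoint of its two pins; x points away from the robot, y to the left, z up. Its flat deck is 15 mm above the bench and spans x = -108 to +120 mm, y = -85 to +85 mm. Two pins at x = 0, y = +45 and -45 mm, and a rail along the left side.
- pin_left (a point): top of the left steel locating pin (stage x = 0, y = +45 mm). Each pin is 10 mm in diameter and rises 9 mm above the deck: straight for 5 mm, then a nose tapering to 3 mm across
- pin_right (a point): top of the right steel locating pin (stage x = 0, y = -45 mm), same shape as the left
- rail (a point): upper inner edge of the aluminium side rail, level with the pins. The rail runs along the whole left side of the deck parallel to stage x; its inner face is at stage y = +66 mm; it is 14 mm wide and rises 20 mm above the deck
- plate: loose aluminium slide-carrier plate, about 0.3 kg, 110 (x) x 130 (y) x 8 mm, a glass slide under two flat clips on top (2.5 mm proud). Origin: centre of its underside. Near edge lies on the deck, underside leans on the pins, sloping up away from the robot by about 0.1 rad. Starts 22-40 mm short (stage -x) and 12-26 mm right (stage -y) of its seat, turned up to 0.12 rad. Slides with ordinary friction
- hole_round (a point): centre, at the plate's top face, of its round through hole, 14 mm across, at plate x = 0, y = +45 mm; it goes over the left pin. Seated, the plate's origin is 15 mm straight above the stage's origin and its axes are the stage's; there is 1 mm between its left edge and the rail, and 2 mm of play round the pin; the pin tips stand 1 mm above its top
- hole_oblong (a point): centre, at the plate's top face, of its oblong (rectangular) through hole, 14 mm in x by 20 mm in y, at plate x = 0, y = -45 mm; it goes over the right pin. The plate drops flat of its own weight once both holes are over the pins to within about 2 mm
- small_bottle: small brown reagent bottle with white screw cap, 41 mm across, 70 mm tall, standing on the stage's deck behind the plate; origin at the centre of its underside
- cap: loose white ribbed screw cap, 39 mm across, 14 mm tall, lying on the deck behind the plate; origin at the centre of its underside
- dish: closed clear petri dish, 60 mm across, 15 mm tall, on the bench beside the stage's far right corner; origin at the centre of its underside
- box: white cuvette carton, 62 x 62 x 42 mm, on the bench to the left; origin at the centre of its underside
- beaker: clear beaker, 54 mm across, 68 mm tall, on the bench to the left; origin at the centre of its underside
- forceps: steel forceps, 134 mm long, lying on the bench to the right; origin at the middle, underneath
- rack: bright green tube rack with closed tubes, 52 x 105 x 52 mm, on the bench to the right; origin at the centre of its underside
Things that resemble listed ones, but are neither listed nor needed, are in the scene too. Of the things that look like the plate, the larger one is meant.

How it is judged:
By the outcome, as a careful person would: the job done as asked, in the order asked, and still so for the second after the job is handed in, with the robot touching nothing.
It also fails if it takes over 43 s, if anything falls off the work surface, if the arm or the gripper's body presses on something with over 40 N, if the wrist force passes 120 N, or if a joint passes its speed limit or range.

## Working session

There is one attempt and no reset: what is moved stays moved. The work goes in short steps, Python scripts to look and compute and a shell command to move; the robot and the scene stay as the last step left them, time stands still between calls to the robot, and variables do not carry over. Pictures are saved under pics/ and viewed, and the job is handed in when it is done.

```bash
ls; mkdir -p pics
cat > h.py <<'E'
import numpy as np, cv2
from workcell import ctrl, grab_frame, workorder, spot_in, tip_of
def world(f,c,r,z=None,dz=0):
    """pixel->world using depth, or intersect plane z"""
    T=np.array(f["T"]); d=np.array([(c-f["cx"])/f["fx"],(r-f["cy"])/f["fy"],1.0])
    if z is None:
        R=f["range_z"]; c0,r0=int(round(c)),int(round(r))
        p=R[max(0,r0-1):r0+2,max(0,c0-1):c0+2]; p=p[p>0]
        if len(p)==0: return None
        return (T@np.r_[d*np.median(p),1])[:3]
    o=T[:3,3]; v=T[:3,:3]@d
    return o+v*(z-o[2])/v[2]
E
python3 - <<'E'
from h import *
for n in ["scene","top"]:
    f=grab_frame(n); cv2.imwrite(f"pics/{n}0.png",f["pixels"])
    print(n,np.round(f["T"],3).tolist(),f["fx"])
    for t in ["stage","plate","small_bottle","cap"]:
        print(t,[(np.round(d["centre"],1).tolist(),round(d["p"],2)) for d in spot_in(t,f)])
    for t in ["pin_left","pin_right","rail","plate","hole_round","hole_oblong","stage"]:
        print('tip',t,[(np.round(d["centre"],1).tolist(),round(d["p"],2),None if (w:=world(f,*d["centre"])) is None else np.round(w,4).tolist()) for d in tip_of(t,f)])
o=ctrl.get_obs();print(o["time"],o["tcp_pos"],o["orientation"],o["width"])
E
```

```text
pics
scene [[-0.876, -0.276, 0.396, 0.069], [-0.482, 0.531, -0.697, 0.94], [-0.018, -0.801, -0.598, 0.88], [0.0, 0.0, 0.0, 1.0]] 478.1047465040959
stage [([246.0, 192.8], 0.74)]
plate [([262.4, 185.4], 0.74), ([218.1, 227.1], 0.62)]
small_bottle [([241.1, 159.1], 0.7)]
cap [([228.6, 175.8], 0.48)]
tip pin_left [([266.3, 178.2], 0.72, [0.5909, -0.1314, 0.0312]), ([248.4, 190.2], 0.67, [0.6112, -0.0535, 0.0303])]
tip pin_right [([267.0, 176.5], 0.94, [0.593, -0.1406, 0.0311])]
tip rail [([239.1, 188.2], 0.95, [0.6506, -0.0671, 0.0151])]
tip plate [([219.3, 222.5], 0.96, [0.627, 0.0896, 0.0074]), ([264.2, 188.8], 0.58, [0.5737, -0.083, 0.0288])]
tip hole_round [([227.6, 217.5], 0.79, [0.6184, 0.0584, 0.0056]), ([258.6, 191.0], 0.78, [0.5835, -0.0656, 0.0288])]
tip hole_oblong [([279.2, 181.7], 0.91, [0.5502, -0.1376, 0.0276]), ([211.0, 231.3], 0.78, [0.6322, 0.1258, 0.001])]
tip stage [([266.8, 176.1], 0.62, [0.5939, -0.1409, 0.0321])]
top [[-0.011, -0.98, 0.198, 0.35], [-1.0, 0.011, -0.0, -0.027], [-0.002, -0.198, -0.98, 1.347], [0.0, 0.0, 0.0, 1.0]] 473.5665450421881
stage [([282.7, 1
[... 343 characters left out ...]
55, [0.6217, -0.0389, 0.017])]
tip plate [([218.6, 195.2], 0.74, [0.6231, 0.0914, 0.0058]), ([288.1, 210.4], 0.66, [0.5724, -0.107, 0.0293])]
tip hole_round [([271.7, 201.1], 0.92, [0.5994, -0.0611, 0.0305]), ([309.9, 174.3], 0.7, [0.669, -0.1684, 0.0599]), ([226.3, 199.7], 0.62, [0.6094, 0.069, 0.0068])]
tip hole_oblong [([201.9, 192.0], 0.81, [0.6335, 0.14, 0.0038]), ([304.0, 215.8], 0.74, [0.5585, -0.1526, 0.0169])]
tip stage [([288.2, 197.1], 0.75, [0.6098, -0.1079, 0.0336])]
1.2 [ 0.27263312 -0.61751264  0.40474196] [[ 4.03899701e-01 -9.14803275e-01  2.15068806e-05]
 [-9.14803275e-01 -4.03899701e-01 -1.00777105e-05]
 [ 1.79057452e-05 -1.56041806e-05 -1.00000000e+00]] 0.09289229191166426
```

Run:
```python
import cv2
a=cv2.imread("pics/scene0.png");b=cv2.imread("pics/top0.png")
cv2.imwrite("pics/top0c.png",cv2.resize(b[130:270,170:360],None,fx=4.2,fy=4.2,interpolation=cv2.INTER_CUBIC))
cv2.imwrite("pics/scene0c.png",cv2.resize(a[120:260,170:340],None,fx=4.2,fy=4.2,interpolation=cv2.INTER_CUBIC))
```

```text
(no output)
```

View pics/top0c.png

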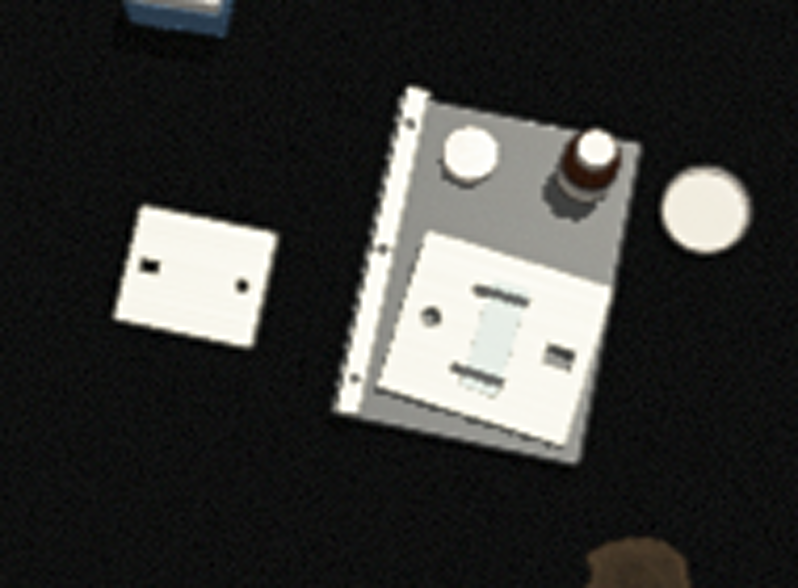

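View pics/scene0c.png

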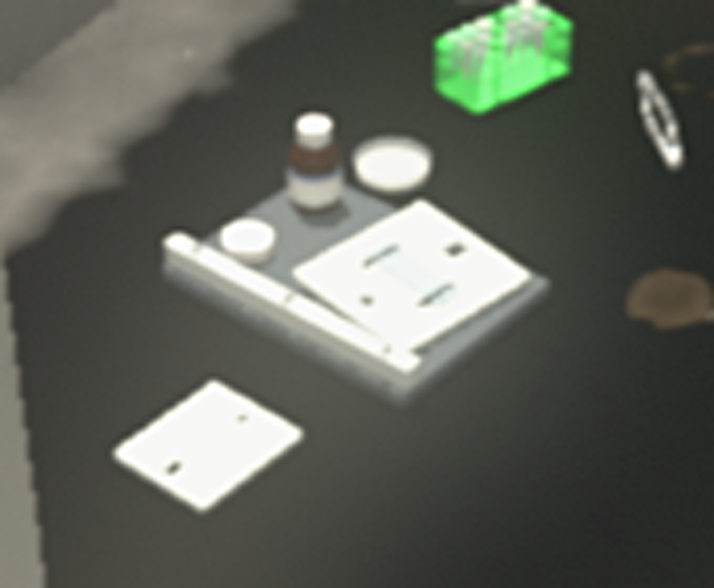

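View pics/top0.png

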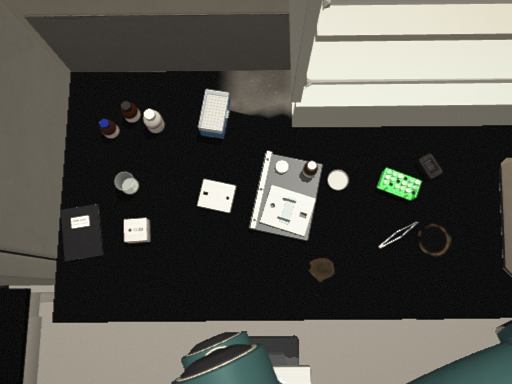

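Two candidates look like the plate. The small bare one is on the bench at top (219,196). The larger one, with a slide and clips, is on the stage at top (287,210), and the crop confirms it's the one I want. Next I'll move over the stage for a wrist view.

```bash
python3 -m pendant '[[-1,0,0,0,-10.7],[-1,0,0,0,-10.7],[-1,0,0,0,-10.7],[-1,0,0,0,-10.7],[-1,0,0,0,-10.7],[-1,0,0,0,-1.2]]'; python3 -m pendant '[[0,15,-60,0,0],[0,15,-60,0,0],[0,15,-60,0,0],[0,15,-60,0,0],[0,15,-60,0,0],[0,15,-60,0,0],[0,15,-60,0,0],[0,15,-60,0,0],[0,15,-60,0,0],[0,0,0,0,0]]'
python3 - <<'E'
from h import *
f=grab_frame("wrist"); cv2.imwrite("pics/w1.png",f["pixels"])
print(np.round(f["T"],3).tolist(),f["fx"])
for t in ["pin_left","pin_right","rail","plate","hole_round","hole_oblong"]:
    print('tip',t,[(np.round(d["centre"],1).tolist(),round(d["p"],2),None if (w:=world(f,*d["centre"])) is None else np.round(w,4).tolist()) for d in tip_of(t,f)])
o=ctrl.get_obs();print(o["time"],o["tcp_pos"],o["orientation"],o["width"],o["force"])
E
```

```text
time: 1.95
tcp_pos: [0.2726, -0.6175, 0.4047]
orientation: [[0.98, -0.199, -0.0], [-0.199, -0.98, 0.0], [-0.0, 0.0, -1.0]]
force: [-0.3, -0.7, -0.6]
width: 0.0931
time: 3.2
tcp_pos: [0.5134, -0.1119, 0.4047]
orientation: [[0.98, -0.198, 0.0], [-0.198, -0.98, 0.0], [0.0, -0.001, -1.0]]
force: [-0.4, -0.4, 0.1]
width: 0.0467
[[0.98, -0.193, -0.047, 0.526], [-0.199, -0.952, -0.233, -0.048], [-0.0, 0.238, -0.971, 0.384], [0.0, 0.0, 0.0, 1.0]] 266.06182381961577
tip pin_left [([329.7, 117.9], 0.57, [0.6209, -0.0567, 0.0317]), ([321.1, 187.4], 0.48, [0.5972, -0.1449, 0.0314])]
tip pin_right [([320.6, 187.5], 0.65, [0.5967, -0.1451, 0.0309])]
tip rail [([333.1, 102.0], 0.98, [0.6301, -0.0381, 0.0232])]
tip plate [([294.0, 161.1], 0.62, [0.5673, -0.1026, 0.0291])]
tip hole_round [([303.2, 128.7], 0.93, [0.5884, -0.064, 0.0145]), ([306.1, 26.6], 0.84, [0.6136, 0.0602, 0.0048]), ([391.5, 132.8], 0.17, [0.6983, -0.0914, 0.0286])]
tip hole_oblong [([295.5, 197.4], 0.65, [0.5624, -0.1568, 0.0148]), ([389.7, 132.2], 0.23, [0.6958, -0.0901, 0.0291]), ([303.7, 129.6], 0.17, [0.589, -0.0653, 0.014])]
3.55 [ 0.51202037 -0.11625339  0.40481768] [[ 9.79499054e-01 -2.01448740e-01  9.49750172e-05]
 [-2.01448733e-01 -9.79499057e-01 -7.72359310e-05]
 [ 1.08587021e-04  5.65199245e-05 -9.99999993e-01]] 0.046462136761389945 [-0.25736582  0.11289392 -0.80139258]
```

View pics/w1.png

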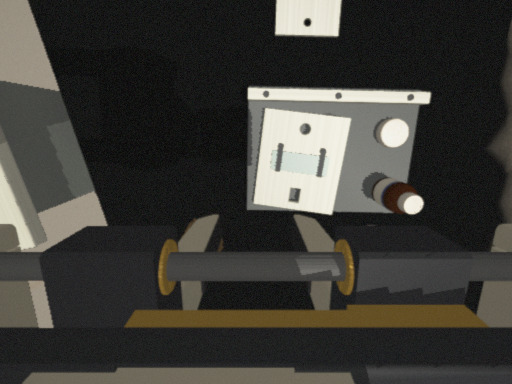

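```bash
cat >> h.py <<'E'
def cloud(f):
    R=f["range_z"]; r,c=np.nonzero(R>0); z=R[r,c]
    P=np.c_[(c-f["cx"])/f["fx"]*z,(r-f["cy"])/f["fy"]*z,z,np.ones(len(z))]@np.array(f["T"]).T
    return P[:,:3],f["pixels"][r,c].astype(int),c,r
def fitstage(f,verbose=True):
    P,C,c,r=cloud(f)
    near=(np.abs(P[:,0]-0.61)<0.2)&(np.abs(P[:,1]+0.09)<0.16)
    m=near&(P[:,2]>0.0305)&(P[:,2]<0.039)&(P[:,1]>-0.10)
    Q=P[m]
    # rail: ransac-ish via cv2.fitLine huber
    v=None
    for th in (0.03,0.012,0.009):
        vx,vy,x0,y0=cv2.fitLine(Q[:,:2].astype(np.float32),cv2.DIST_HUBER,0,.001,.001).ravel()
        if vx<0: vx,vy=-vx,-vy
        d=(Q[:,0]-x0)*-vy+(Q[:,1]-y0)*vx; Q=Q[abs(d)<th]
    ex=np.array([vx,vy]); ey=np.array([-vy,vx]); s=Q[:,:2]@ex; t=Q[:,:2]@ey
    return ex,ey,Q,s,t,P[near],C[near]
E
python3 - <<'E'
from h import *
for n in ["wrist","top"]:
    f=grab_frame(n); ex,ey,Q,s,t,P,C=fitstage(f)
    print(n,len(Q),"ang",np.degrees(np.arctan2(ex[1],ex[0])),"s",np.percentile(s,[0,2,98,100]),"t",np.percentile(t,[2,50,98]),"z",np.median(Q[:,2]))
    # deck
    S=P[:,:2]@ex;T=P[:,:2]@ey
    m=(abs(P[:,2]-.015)<.003)
    m&=(T<np.median(t))
    print(" deck s",np.percentile(S[m],[.5,99.5]),"t",np.percentile(T[m],[.5,99.5]),"z",np.median(P[m,2]), m.sum())
E
```

```text
wrist 2229 ang -12.734745 s [0.5119286  0.51686562 0.73446636 0.73971978] t [0.1017125  0.108384   0.11528906] z 0.03463921198988923
 deck s [0.51261962 0.73826972] t [-0.04898121  0.10167141] z 0.014733426525617072 8418
top 331 ang -12.803949 s [0.5123226  0.51632671 0.73560469 0.7399021 ] t [0.10438534 0.11112404 0.11776813] z 0.03538368026345018
 deck s [0.51172606 0.73938452] t [-0.0912244   0.10444617] z 0.015286622973865294 450
```

```bash
cat >> h.py <<'E'
ANG=np.radians(-12.77); EX=np.array([np.cos(ANG),np.sin(ANG)]); EY=np.array([-EX[1],EX[0]])
O=0.620*EX+0.0365*EY
def st(p): p=np.atleast_2d(p)[:,:2]-O; return np.c_[p@EX,p@EY]*1000
def plate(f):
    P,C,c,r=cloud(f); S=st(P)
    m=(S[:,0]>-115)&(S[:,0]<70)&(S[:,1]>-110)&(S[:,1]<64)&(P[:,2]>.0185)&(P[:,2]<.045)
    im=np.zeros(f["range_z"].shape,np.uint8); im[r[m],c[m]]=1
    n,l,stt,_=cv2.connectedComponentsWithStats(cv2.morphologyEx(im,cv2.MORPH_OPEN,np.ones((3,3))))
    k=1+np.argmax(stt[1:,4]); mm=m&(l[r,c]==k)
    X=S[mm]; z=P[mm,2]*1000
    A=np.c_[X,np.ones(len(X))]; co=np.linalg.lstsq(A,z,rcond=None)[0]
    rect=cv2.minAreaRect(X.astype(np.float32))
    return rect,co,cv2.boxPoints(rect)
E
python3 - <<'E'
from h import *
for n in ["wrist","top"]:
    f=grab_frame(n); rect,co,b=plate(f); print(n,rect,np.round(co,3),np.round(b,1).tolist())
    for t in ["hole_round","hole_oblong"]:
        for d in tip_of(t,f)[:2]: print(t,d["p"],np.round(st(world(f,*d["centre"],z=0.029)),1))
o=ctrl.get_obs(); tip=o["tcp_pos"]; print(o["time"],tip,st(tip), np.degrees(np.arctan2(o["orientation"][1][0],o["orientation"][0][0])))
E
```

```text
wrist ((-36.95180130004883, -13.568428039550781), (130.335693359375, 109.80353546142578), 84.47895812988281) [ 9.4000e-02 -2.0000e-03  3.1973e+01] [[-97.9000015258789, -73.19999694824219], [11.399999618530273, -83.69999694824219], [24.0, 46.0], [-85.30000305175781, 56.599998474121094]]
hole_round 0.91 [[-33.3  31.5]]
hole_round 0.88 [[-37.8 152.5]]
hole_oblong 0.7 [[-37.9 -66.8]]
top ((-77.08892059326172, 5.2698211669921875), (25.379562377929688, 19.784826278686523), 8.293034553527832) [ 0.131 -0.061 36.364] [[-91.0999984741211, 13.199999809265137], [-88.19999694824219, -6.300000190734863], [-63.099998474121094, -2.700000047683716], [-66.0, 16.899999618530273]]
hole_round 0.74 [[  88.7 -301.4]]
hole_round 0.7 [[-30.   36.9]]
hole_oblong 0.83 [[-32.1 228.4]]
hole_oblong 0.37 [[ -48.7 -323.7]]
3.95 [ 0.51235738 -0.1152433   0.40473862] [[-94.84253403 -35.64239705]] -11.487935104393054
```

```bash
python3 -m pendant '[[0,29,36,0,1.3],[0,29,36,0,0],[0,0,0,50,0],[0,0,0,50,0],[0,0,0,50,0],[0,0,0,40,0],[0,0,0,0,0],[0,0,0,0,0]]'
python3 - <<'E'
from h import *
f=grab_frame("wrist"); cv2.imwrite("pics/w2.png",f["pixels"])
o=ctrl.get_obs(); tip=o["tcp_pos"]; print(o["time"],tip,st(tip), np.degrees(np.arctan2(o["orientation"][1][0],o["orientation"][0][0])),o["force"])
E
```

```text
time: 4.95
tcp_pos: [0.5545, -0.1979, 0.2167]
orientation: [[0.975, -0.221, 0.002], [-0.221, -0.975, -0.001], [0.002, 0.0, -1.0]]
force: [-0.3, 0.3, -0.5]
width: 0.046
5.0 [ 0.55454399 -0.19793074  0.2170853 ] [[ -35.4223378  -106.95974257]] -12.774575218180521 [ 0.51589636  0.77873493 -0.85232607]
```

View pics/w2.png

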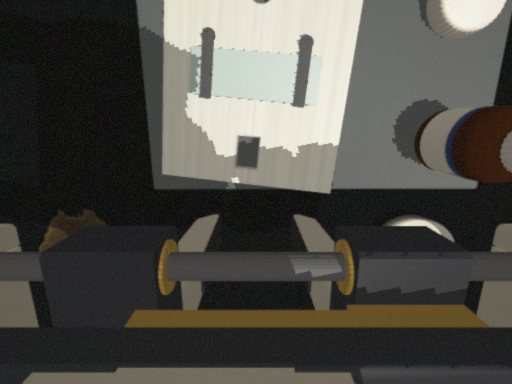

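Fingers are right of the plate, off the deck, with the oblong hole at about (247,150). I'll lower them and start pushing left.

```bash
python3 -m pendant '[[0,0,0,12.5,0],[0,0,0,0,0],[0,0,-10,0,0],[0,0,-5,0,0],[0,0,-4,0,0],[0,0,-4,0,0],[0,0,0,0,0]]'
python3 - <<'E'
from h import *
f=grab_frame("wrist"); cv2.imwrite("pics/w3.png",f["pixels"])
rect,co,b=plate(f); print(rect,np.round(co,3),np.round(b,1).tolist())
o=ctrl.get_obs(); tip=o["tcp_pos"]; print(o["time"],tip,st(tip),o["force"])
E
```

```text
time: 5.88
tcp_pos: [0.5591, -0.175, 0.2023]
orientation: [[0.975, -0.221, -0.0], [-0.221, -0.975, 0.0], [-0.0, -0.0, -1.0]]
force: [0.1, 0.0, -0.7]
width: 0.0465
((-41.45014572143555, -23.517921447753906), (137.14260864257812, 110.3684310913086), 87.65766143798828) [ 9.3000e-02 -9.0000e-03  3.1915e+01] [[-99.4000015258789, -89.80000305175781], [10.899999618530273, -94.30000305175781], [16.5, 42.70000076293945], [-93.80000305175781, 47.29999923706055]]
5.925 [ 0.55903623 -0.17512128  0.20219655] [[-36.08297004 -83.72150709]] [0.54311638 0.22842793 0.15339887]
```

View pics/w3.png

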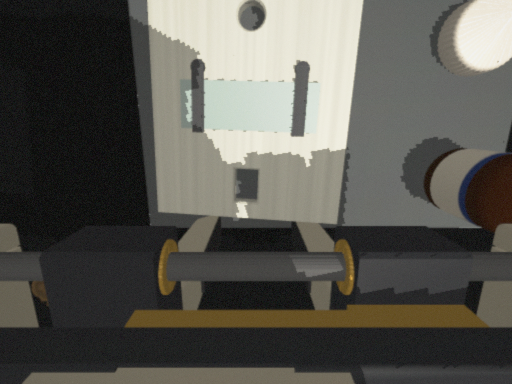

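The plate has squared up to the fingers. I'll raise them 2 mm and keep pushing left.

```bash
python3 -m pendant '[[0,0,0,-2,0],[0,0,-3,0,0],[0,0,-3,0,0],[0,0,-2,0,0]]'; python3 -m pendant '[[0,0,-2,0,0],[0,0,0,0,0]]'
python3 - <<'E'
from h import *
f=grab_frame("wrist"); cv2.imwrite("pics/w4.png",f["pixels"])
rect,co,b=plate(f); print(rect,np.round(co,3),np.round(b,1).tolist())
o=ctrl.get_obs(); tip=o["tcp_pos"]; print(o["time"],tip,st(tip),o["force"])
E
```

```text
time: 6.42
tcp_pos: [0.5609, -0.1674, 0.2043]
orientation: [[0.975, -0.221, -0.0], [-0.221, -0.975, -0.0], [-0.0, 0.0, -1.0]]
force: [-0.6, -3.6, 1.3]
width: 0.0464
time: 6.68
tcp_pos: [0.5613, -0.1654, 0.2043]
orientation: [[0.975, -0.221, -0.0], [-0.221, -0.975, 0.0], [-0.0, -0.0, -1.0]]
force: [-0.3, -1.4, -0.1]
width: 0.046
((-43.3054313659668, -12.363044738769531), (110.45538330078125, 138.7059326171875), 0.14412237703800201) [ 9.1000e-02 -7.0000e-03  3.1969e+01] [[-98.69999694824219, 56.900001525878906], [-98.4000015258789, -81.9000015258789], [12.100000381469727, -81.5999984741211], [11.699999809265137, 57.099998474121094]]
6.725 [ 0.56127313 -0.16542464  0.20420466] [[-36.04472593 -73.77027868]] [-0.71925637 -0.885667    0.40355284]
```

View pics/w4.png

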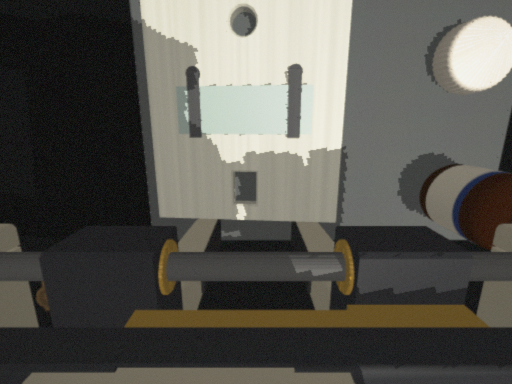

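```bash
python3 -m pendant '[[0,0,-1,0,0],[0,0,-1,0,0]]';python3 - <<'E'
from h import *
f=grab_frame("wrist")
for p in [(244,20),(246,186)]: print(st(world(f,*p,z=0.028)))
f=grab_frame("top"); g=f["pixels"]; cv2.imwrite("pics/t4.png",cv2.resize(g[130:270,200:340],None,fx=4.2,fy=4.2,interpolation=cv2.INTER_CUBIC))
for t in ["hole_round","hole_oblong"]:
    for d in tip_of(t,f)[:3]: print(t,d["p"],np.round(st(world(f,*d["centre"],z=0.029)),1))
o=ctrl.get_obs(); tip=o["tcp_pos"]; print(o["time"],tip,st(tip),o["force"])
E
```

```text
time: 6.98
tcp_pos: [0.5616, -0.1641, 0.2042]
orientation: [[0.975, -0.221, -0.0], [-0.221, -0.975, -0.002], [-0.0, 0.002, -1.0]]
force: [-3.6, -14.0, -0.2]
width: 0.046
[[-42.26037609  45.99943433]]
[[-42.0480409  -42.51279434]]
hole_round 0.97 [[-43.  161.7]]
hole_round 0.56 [[-41.   48.5]]
hole_oblong 0.78 [[-44.3 -53.2]]
hole_oblong 0.64 [[-34.4 230.8]]
7.175 [ 0.56155302 -0.16418966  0.20419393] [[-36.04473658 -72.50397383]] [ -1.7984864  -10.37677437   1.2322986 ]
```

View pics/t4.png

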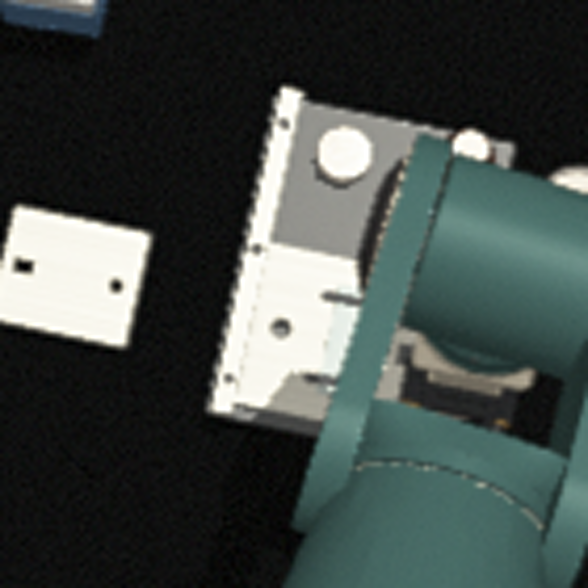

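Sideways contact reads about 10–14 N and the holes are at stage y ≈ +46/−44, so the plate is against the rail and square to it. It's 42 mm short in x. Backing off, rising, and turning 90° to push from the near edge.

```bash
python3 -m pendant '[[0,0,4,0,0],[0,0,8,0,0],[0,0,0,-30,0],[0,0,0,-30,0],[0,-44,-41,0,0],[0,-46,-42,0,0],[0,0,0,0,0]]'; python3 -m pendant '[[0,0,0,0,10.7],[0,0,0,0,10.7],[0,0,0,0,10.7],[0,0,0,0,10.7],[0,0,0,0,10.7],[0,0,0,0,10.7],[0,0,0,0,10.7],[0,0,0,0,10.7],[0,0,0,0,4.4],[0,0,0,0,0]]'
python3 - <<'E'
from h import *
f=grab_frame("wrist"); cv2.imwrite("pics/w5.png",f["pixels"])
rect,co,b=plate(f); print(rect,np.round(co,3),np.round(b,1).tolist())
o=ctrl.get_obs(); tip=o["tcp_pos"]; print(o["time"],tip,st(tip),np.degrees(np.arctan2(o["orientation"][1][0],o["orientation"][0][0])),o["force"])
E
```

```text
time: 8.05
tcp_pos: [0.488, -0.0725, 0.2645]
orientation: [[0.976, -0.219, 0.001], [-0.219, -0.976, 0.0], [0.001, -0.001, -1.0]]
force: [-0.3, -0.2, -0.1]
width: 0.0465
time: 9.3
tcp_pos: [0.49, -0.0751, 0.2642]
orientation: [[-0.221, -0.975, -0.0], [-0.975, 0.221, 0.0], [-0.0, 0.0, -1.0]]
force: [-0.8, -0.4, -0.1]
width: 0.0464
((-42.96814727783203, -0.053314208984375), (128.20004272460938, 109.96199798583984), 89.93244934082031) [ 0.091 -0.    31.864] [[-98.0, -64.0999984741211], [11.899999618530273, -64.19999694824219], [12.100000381469727, 64.0], [-97.9000015258789, 64.0999984741211]]
9.35 [ 0.48994242 -0.07500108  0.26418986] [[-125.59811745   -1.35010976]] -102.6930867635095 [0.7618779  0.36936837 0.22126127]
```

View pics/w5.png

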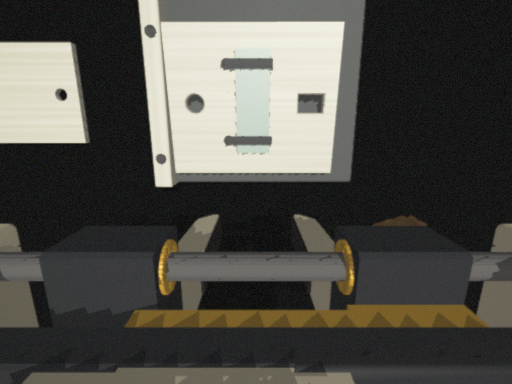

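The plate lies parallel to and against the rail: holes at (195,103) and (311,103), near edge at row 173. I'll lower the fingers and push along +x.

```bash
python3 -m pendant '[[0,0,0,30,0],[0,0,0,30,0],[0,0,0,0,0],[0,0,-12,0,0],[0,0,-5,0,0],[0,0,-4,0,0],[0,0,-4,0,0],[0,0,-4,0,0],[0,0,-4,0,0]]'; python3 -m pendant '[[0,0,-4,0,0],[0,0,-4,0,0],[0,0,-4,0,0],[0,0,-4,0,0],[0,0,-3,0,0],[0,0,0,0,0]]'
python3 - <<'E'
from h import *
f=grab_frame("wrist"); cv2.imwrite("pics/w6.png",f["pixels"])
rect,co,b=plate(f); print(rect,np.round(co,3),np.round(b,1).tolist())
o=ctrl.get_obs(); tip=o["tcp_pos"]; print(o["time"],tip,st(tip),np.degrees(np.arctan2(o["orientation"][1][0],o["orientation"][0][0])),o["force"])
E
```

```text
time: 10.48
tcp_pos: [0.522, -0.0817, 0.2048]
orientation: [[-0.221, -0.975, -0.001], [-0.975, 0.221, 0.0], [0.0, 0.001, -1.0]]
force: [-6.1, 1.6, 6.1]
width: 0.0466
time: 11.22
tcp_pos: [0.5406, -0.086, 0.2047]
orientation: [[-0.221, -0.975, 0.0], [-0.975, 0.221, -0.0], [-0.0, -0.0, -1.0]]
force: [-2.2, -0.5, 1.5]
width: 0.0464
((-18.487064361572266, -0.2030792236328125), (128.400390625, 126.23115539550781), 89.99526977539062) [ 1.2500e-01 -1.0000e-03  3.2027e+01] [[-81.5999984741211, -64.4000015258789], [44.599998474121094, -64.4000015258789], [44.599998474121094, 64.0], [-81.5999984741211, 64.0]]
11.275 [ 0.54052441 -0.08598003  0.20454222] [[-73.84050033  -0.87696667]] -102.76923956193075 [-0.88616978  0.38628873  0.79318532]
```

View pics/w6.png

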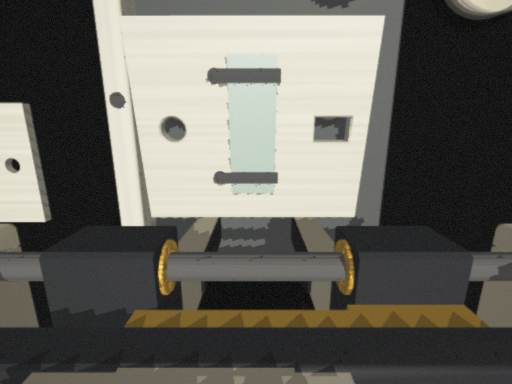

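```bash
python3 -m pendant '[[0,0,-2,0,0],[0,0,-2,0,0],[0,0,-2,0,0],[0,0,-1,0,0],[0,0,0,0,0]]'; python3 -m pendant '[[0,0,-1,0,0],[0,0,-1,0,0],[0,0,0,0,0]]'
python3 - <<'E'
from h import *
f=grab_frame("wrist"); cv2.imwrite("pics/w7.png",f["pixels"])
rect,co,b=plate(f); print(rect,np.round(co,3),np.round(b,1).tolist())
o=ctrl.get_obs(); tip=o["tcp_pos"]; print(o["time"],tip,st(tip),np.degrees(np.arctan2(o["orientation"][1][0],o["orientation"][0][0])),o["force"])
E
```

```text
time: 11.9
tcp_pos: [0.5473, -0.0875, 0.2042]
orientation: [[-0.221, -0.975, 0.0], [-0.975, 0.221, -0.0], [0.0, -0.0, -1.0]]
force: [0.4, 0.4, -0.4]
width: 0.0465
time: 12.28
tcp_pos: [0.5492, -0.088, 0.2042]
orientation: [[-0.221, -0.975, 0.0], [-0.975, 0.221, -0.0], [0.0, -0.0, -1.0]]
force: [-0.4, -0.6, -0.5]
width: 0.046
((-8.926265716552734, -0.41498565673828125), (128.8237762451172, 128.0205078125), 89.99729919433594) [-1.400e-02 -1.000e-03  2.322e+01] [[-72.9000015258789, -64.80000305175781], [55.099998474121094, -64.80000305175781], [55.099998474121094, 64.0], [-72.9000015258789, 64.0]]
12.325 [ 0.54913154 -0.08795646  0.2042249 ] [[-65.00939828  -0.90200096]] -102.77711492668828 [-0.25015414  0.18970234 -0.32530571]
```

View pics/w7.png

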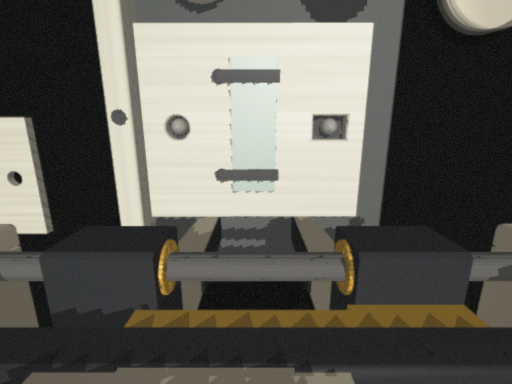

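The plate has dropped flat at 23 mm, and both pins show in their holes at (178,127) and (329,127). Retracting and checking.

```bash
python3 -m pendant '[[0,0,8,0,0],[0,0,20,0,0],[0,0,20,0,0],[0,0,0,-40,0],[0,0,0,-50,0],[0,0,0,-40,0],[0,0,0,0,0],[0,0,0,0,0]]'
python3 - <<'E'
from h import *
f=grab_frame("wrist"); cv2.imwrite("pics/w8.png",f["pixels"])
rect,co,b=plate(f); print(rect,np.round(co,3),np.round(b,1).tolist())
t=grab_frame("top")["pixels"]; cv2.imwrite("pics/t8.png",cv2.resize(t[100:270,170:360],None,fx=3.4,fy=3.4,interpolation=cv2.INTER_CUBIC))
o=ctrl.get_obs(); print(o["time"],o["tcp_pos"],o["force"])
E
```

```text
time: 13.32
tcp_pos: [0.5019, -0.0772, 0.3334]
orientation: [[-0.221, -0.975, -0.001], [-0.975, 0.221, 0.0], [-0.0, 0.001, -1.0]]
force: [-0.5, 0.4, -1.2]
width: 0.0467
((-0.2814292907714844, -0.44829559326171875), (128.89866638183594, 110.38031005859375), 89.97080993652344) [-1.0000e-03 -1.0000e-03  2.2971e+01] [[-55.5, -64.9000015258789], [54.900001525878906, -64.9000015258789], [54.900001525878906, 64.0], [-55.400001525878906, 64.0]]
13.425 [ 0.50198675 -0.07725285  0.33287659] [ 0.86385476  0.65685335 -0.44883898]
```

View pics/w8.png

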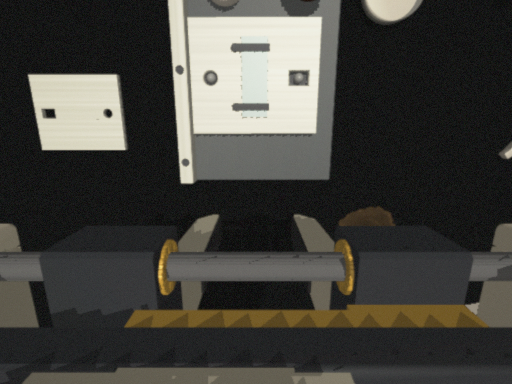

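View pics/t8.png

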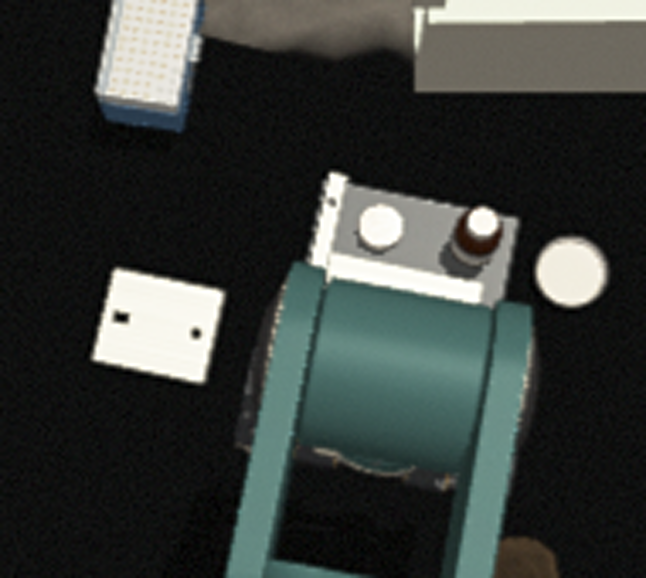

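The plate is flat with pins in both holes. The cap and bottle are at the same top-view pixels as before. Handing in.

```bash
python3 -c "
from workcell import workorder; print(workorder.job_done())"
```

```text
the job is handed in; nothing more can be done
None
```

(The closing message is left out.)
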